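# Hang an electric screwdriver on its spring balancer

### The arm

A 7-joint arm with a two-finger parallel gripper is mounted at the origin on the work surface. World frame = base frame: x ahead of the robot, y to its left, z up, the work surface at z = 0. Lengths are in m, angles in rad, forces in N, time in s.
With the tool pointing down it reaches from about 0.4 to 0.85 m from the base axis. Payload 6.9 kg.
Tool frame: the origin (TCP) lies between the finger pads; the fingertips stand env.tip_extent ahead of it and the grasp point (between the pads) lies 6 mm ahead of it (env.tip_extent is the distance from the TCP to the fingertips, in m); z points along the fingers, y is the line along which they close (so a half turn about z gives the same grasp; the last joint's range is limited). The gripper opens to 85 mm and grips with 20 to 120 N. Pads are 22 mm wide; open, the fingers measure 114 mm over their backs; the gripper's body (76 mm by 85 mm) begins 54 mm behind the grasp point. The pads swing forward as they close: fully open they stand 13 mm farther back than shut.
Start: joints at [1.454, 0.507, -0.238, 1.5, 0.126, 1.149, -0.155], TCP at [0.137, -0.61, 0.218] pointing down, gripper open.
Joint ranges: [-3.08, 3.08], [-0.24, 2.05], [-1.43, 1.35], [0, 2.5], [-1.52, 4.66], [0.17, 1.96], [-2.89, 2.89]. Speed limits (rad/s): [2.39, 2.39, 3.14, 3.14, 3.14, 3.14, 3.14].

### API

Orientations are given as a rotation vector (axis times angle).
In Python, from station import env gives the robot as it stands.
- The arm moves only by the tool send_rows, never from a script. Its argument "motion" is a list of rows, each an object with "rotation": the turn, a rotation vector about the tool's x, y, z in degrees, a list of three; "dp": the shift along the tool's x, y, z in cm, a list of three; "grip": the opening, from -1 (shut) to 1 (fully open). In form: [{"rotation": [wx, wy, wz], "dp": [x, y, z], "grip": grip}, ...]. A call has 1 to 5 rows; each row is the pose to reach, as a shift and turn from the pose commanded when the call began, along the tool's axes at that moment; what a row does not reach only later rows make up. A row lasts 1/12 s, in which the tool goes at most 41.7 mm and 7.16 degrees, less where a joint would pass 70% of its speed; a pose out of reach is approached as far as the arm can. A call with a gripper value outside its range is refused whole. The fingers move at their own pace and stop on an object; the grip force is fixed at half the most. Time passes only in rows, so rows that repeat a pose let the fingers close. It gives the time, the measured TCP pose, the force, the opening and the grip force at its end, in the units of the state.
- env.get_obs(): the state, without advancing time (a new reading comes with each control period).
- env.grab_frame(name): name is "side" or "top"; returns a dict with "image" (384x512x3 uint8, red, green, blue), "range_z" (384x512 float32, m along the optical axis (not along the pixel's ray), 0 where there is no reading), "mtx" (3x3 intrinsics, pixels), "world_to_cam" (4x4, takes a point from world to camera coordinates). Camera axes: x right, y up, looking along -z (the intrinsics and any distortion apply to the point x, -y, -z); pixel columns grow to the right and rows downward; lengths in m; the calibration is good to about 2 mm. A picture is of the moment at which its call begins.
- env.close_job(): hands the job in; it is judged then, once.
The state is a dict: "clock": time; "joint_positions": joint angles; "qvel": joint speeds; "joint_efforts": joint torques, N m; "tcp_pos": TCP position; "tool_rot": TCP orientation; "contact_force": force on the tool from outside, world axes, zero at the start; "moment": the same for the moment, N m; "opening": opening from 0.0 (shut) to 1.0 (fully open); "gripper_force": force on a finger pad.
Only numpy, scipy, OpenCV 4.12 (cv2) and the standard library are available. Lean on these libraries where they do the work, as an engineer would, in place of code of your own. Each camera call takes 0.05 s, during which the arm holds its last target. There are 200 camera calls.

### The job

Take the balancer's hand grip, pull the sprung hook down to the electric screwdriver standing in its holder, slide the hook through the screwdriver's wire bail and ease it up until the screwdriver hangs clear of the holder and the balancer is fully retracted, then let go. Be gentle: do not press the hook hard against the screwdriver, never let the hook fly up, do not touch the screwdriver itself with the robot, and leave the other things where they are.

Things in the scene. Friction and masses are not known exactly. Their poses are not given: they have to be found in the camera images.
- frame: The balancer's fixed stand. Origin on the bench under the middle of the line along which the hook travels; +x from that line to the beam, away from the robot; y along the beam; z up. Two 30 mm aluminium posts at x = 150, y = -290 and +290 mm carry the beam.
- beam (a point): Middle of the 30 mm square beam, 397 mm above the bench, 150 mm in +x from the hook's line. On it runs the trolley: a housing 50 x 60 mm, 309 to 430 mm above the bench, with two guide rods below it down to 145 mm.
- trolley (a joint): Position of the trolley, with hook and hand grip, along the frame's +y (m; 0 at the frame's middle, stops at -0.17 and +0.15). It follows when the grip is pulled sideways (about 1 N of friction).
- carriage (a joint): How far the sprung carriage with grip and hook is pulled down (m; 0 = fully retracted at the top, stop at 0.125). A spring always pulls it up: about 9.5 N by hand at the top, 12.5 N at 120 mm down. If let go it flies up.
- grip (a point): Middle of the round black hand grip: upright cylinder 26 mm across, from 20 mm below to 22 mm above this point, free above. Its 38 mm steel flange has its top 22 mm below this point. 325 mm above the bench when retracted; axes as the frame's. A flat arm 16 mm wide, 27 to 37 mm below this point, runs in +x to the trolley.
- socket (a point): Underside of the brass socket, 46 mm under grip. From it hangs the hook: 8 mm vertical shank, then a level 8 mm bar towards the frame's +y, to 34 mm from the axis, its last 8 mm turned up to 16 mm above the bar's underside. Shank length differs each run and is NOT measured: the hook's underside is 29 to 71 mm below here. Look, or feel for it on the screwdriver's flat cap.
- driver: Short grey electric screwdriver, 0.28 to 0.46 kg, loose, standing nose down in its holder. Origin at the middle of the nose's end, z up. Nose 24 mm across, 26 mm long; body 44 mm across up to its flat cap at z = 135 mm, which carries the bail.
- bail (a point): Middle of the bail's top wire, on the driver's axis, 163 mm above its origin. The bail is a rigid upright loop of 6 mm steel wire on the cap in the driver's x-z plane; the hook goes through it along the frame's +y. Opening about 33 mm wide low down, narrowing to a flat top 24 mm long, 25 mm high over the cap.
- holder: Fixed bench holder: plate 90 x 70 x 10 mm with a collar on it, 44 mm across, 25 mm tall (top 35 mm above the bench), hole 27 mm. Origin under its centre. It stands on the hook's line (within 4 mm), on the +y side of the hook, turned up to 0.22 rad.
- breadboard: White breadboard, 55 x 120 x 10 mm with low parts on it, loose near the balancer; origin under its centre. A bystander.
- scope: Blue handheld oscilloscope lying on its back, 130 x 240 x 48 mm, loose; origin under its centre. A bystander.
- flat_driver: Ordinary hand screwdriver lying on the bench, loose; origin on its underside. A bystander.
- parts_tray: Black divided tray, 90 x 130 x 30 mm, loose; origin under its centre. A bystander.
- solder_spool: Grey spool, 56 mm across, 40 mm tall, loose; origin under its centre. A bystander.
- flux_jar: Small jar, 44 mm across, 60 mm tall, loose; origin under its centre. A bystander.
Mind the look-alikes: they are no part of the job. What is shaped like the holder but green is not meant.

How it is judged:
On the way, in this order (a step that is already met when the one before it is completed fails the run):
1. the hook is pulled down at least 40 mm while the screwdriver still stands in its holder (value of joint carriage above 0.04 m and distance of driver from where it was at the start of the episode below 0.012 m), for 0.2 s.
2. the hook carries the screwdriver, lifted at least 10 mm (contact force between carriage and driver above 1.2 N and height (world z) of driver above 0.02 m and value of joint carriage above 0.008 m), for 0.1 s.
At the end, for the whole second after the job is handed in: The screwdriver hangs still (under 0.1 m/s) by its bail from the hook: bail within 35 mm of the grip's axis, under 0.3 rad from upright, clear of the holder, nose end over 42 mm above the bench. The balancer is within 8 mm of fully retracted; the robot has let go (value of joint carriage below 0.008 m and height (world z) of driver above 0.042 m and angle between driver's own z axis and vertical below 0.3 rad and horizontal distance between bail and grip below 0.035 m and contact force between carriage and driver above 1.2 N and contact force between driver and holder below 0.2 N and linear speed of driver below 0.1 m/s); the robot touches nothing.
It fails at once if the hook or carriage presses on the screwdriver with more than 20 N (contact force between carriage and driver above 20 N).
It fails at once if the hook flies up (carriage rising faster than 0.4 m/s) (velocity of joint carriage below -0.4 m/s).
It fails at once if the robot touches the screwdriver itself (over 2 N) (contact force between any of the fingers, the arm and driver above 2 N).
It fails at once if one of the other things is moved more than 30 mm (distance of any of breadboard, scope, flat_driver, parts_tray, solder_spool, flux_jar from where it was at the start of the episode above 0.03 m).
It also fails if it takes over 54 s, if anything falls off the work surface, if the arm or the gripper's body presses on something with over 40 N, if the wrist force passes 120 N, or if a joint passes its speed limit or range.

## Working session

There is one attempt and no reset: what is moved stays moved. The work goes in short steps, Python scripts to look and compute and a tool call to move; the robot and the scene stay as the last step left them, time stands still between calls to the robot, and variables do not carry over. Pictures are saved under pics/ and viewed, at most 10 in all, crops included, and the job is handed in when it is done.

Besides the shell and the picture viewer there is one more tool, called in YAML: its name, and indented under it one key for each argument. send_rows: Moves the arm, as the interface text tells. Its arguments: {"type":"object","properties":{"motion":{"type":"array","items":{"type":"object","properties":{"rotation":{"type":"array","items":{"type":"number"}},"dp":{"type":"array","items":{"type":"number"}},"grip":{"type":"number"}}}}},"required":["motion"]}

```bash
ls; mkdir -p pics; cat > h.py <<'E'
import numpy as np, cv2
from station import env
def grab(n,save=None):
    f=env.grab_frame(n)
    if save: cv2.imwrite('pics/'+save,f['image'][:,:,::-1]); np.savez(''+n+'.npz',**f)
    return f
def pt(f,u,v,d=None):
    d=f['range_z'][int(v),int(u)] if d is None else d
    K=f['mtx']; x=(u-K[0,2])/K[0,0]*d; y=(v-K[1,2])/K[1,1]*d
    return (np.linalg.inv(f['world_to_cam'])@[x,-y,-d,1])[:3]
def proj(f,p):
    c=f['world_to_cam']@[*p,1]; q=f['mtx']@[c[0],-c[1],-c[2]]; return q[:2]/q[2]
E
python3 - <<'E'
from h import *
print(env.get_obs(), env.tip_extent)
a=grab('side','s0.png');b=grab('top','t0.png')
for f in(a,b): print(f['mtx'],np.linalg.inv(f['world_to_cam']).round(3))
E
```

```text
pics
{'clock': 0.0, 'joint_positions': array([ 1.45450435,  0.50834307, -0.23749317,  1.50111814,  0.12568447,
        1.14888656, -0.15479714]), 'qvel': array([-0.00048679, -0.00092617, -0.0006033 , -0.00039548,  0.00016896,
        0.0010375 ,  0.00127341]), 'joint_efforts': array([-4.20640135e-04, -6.20594645e+01, -2.18635909e+00, -2.49653113e+01,
        1.29339419e-02,  1.18945833e-02, -1.98258527e-05]), 'tcp_pos': array([ 0.1372853 , -0.60920863,  0.2176304 ]), 'tool_rot': array([-3.12055324e+00, -3.47457926e-01,  3.55606285e-04]), 'contact_force': array([-1.02068694,  0.27261369, -0.79897364]), 'moment': array([-0.01830825, -0.00695254,  0.02160367]), 'gripper_force': 0.0, 'opening': 1.0037633297455346} 0.025
[[465.60964481   0.         259.34484134]
 [  0.         465.60964481 191.54499661]
 [  0.           0.           1.        ]] [[-0.914  0.281 -0.292  0.114]
 [-0.405 -0.629  0.663  0.88 ]
 [ 0.002  0.725  0.689  1.206]
 [ 0.     0.     0.     1.   ]]
[[370.92692656   0.         253.92124044]
 [  0.         370.92692656 193.11143196]
 [  0.           0.           1.        ]] [[-0.016  0.994 -0.111  0.37 ]
 [-1.    -0.017 -0.005 -0.037]
 [-0.006  0.111  0.994  1.404]
 [ 0.     0.     0.     1.   ]]
```

View pics/s0.png

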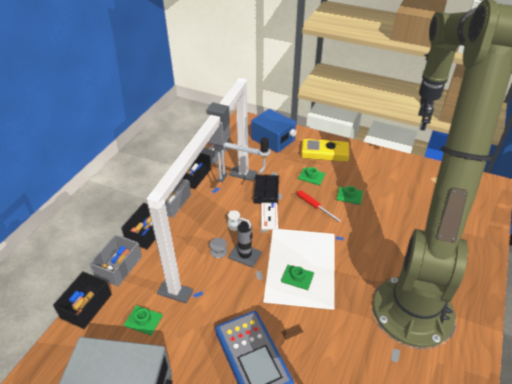

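View pics/t0.png

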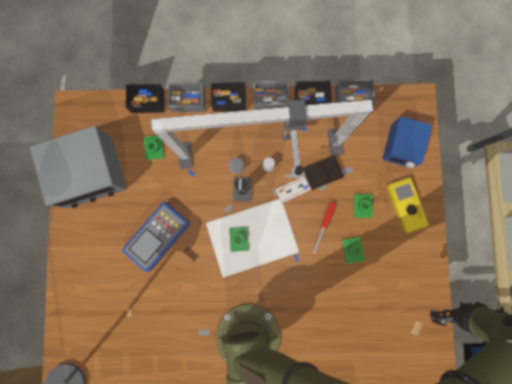

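Side view: the grip is at about (264,147), the driver in its dark holder at (245,240), and the trolley at (217,115). Top view: the grip is at (299,170) and the driver at (242,187). The look-alikes are the green holders at side (311,175), (349,194), (297,277), (143,319). The only dark grey one is at (245,255), and it has the driver in it, so that is the one meant. I'll confirm it in an enlarged crop.

```bash
python3 - <<'E'
from h import *
a=dict(np.load('side.npz'));b=dict(np.load('top.npz'))
c1=cv2.resize(a['image'][120:270,190:290],None,fx=4,fy=4,interpolation=cv2.INTER_CUBIC)
c2=cv2.resize(b['image'][140:215,220:320],None,fx=4,fy=4,interpolation=cv2.INTER_CUBIC)
o=np.zeros((600,800,3),np.uint8);o[:,:400]=c1;o[:300,400:]=c2
cv2.imwrite('pics/c0.png',o[:,:,::-1])
def cloud(f):
    v,u=np.mgrid[:384,:512]; d=f['range_z'];K=f['mtx']
    P=np.stack([(u-K[0,2])/K[0,0]*d,-(v-K[1,2])/K[1,1]*d,-d,np.ones_like(d)],-1)@np.linalg.inv(f['world_to_cam']).T
    return P[...,:3]
A=cloud(a);B=cloud(b)
np.set_printoptions(precision=3,suppress=True)
for n,P,l in(('side',A,[(264,140),(264,143),(264,147),(264,152),(245,222),(245,228),(245,240),(240,256),(217,107),(156,198),(241,85),(175,292),(241,173)]),('top',B,[(299,170),(299,168),(242,187),(242,182),(243,192),(160,126),(366,107),(297,105)])):
    for u,v in l: print(n,u,v,P[v,u])
E
```

```text
side 264 140 [ 0.558 -0.161  0.346]
side 264 143 [ 0.554 -0.153  0.342]
side 264 147 [ 0.554 -0.152  0.327]
side 264 152 [ 0.555 -0.156  0.305]
side 245 222 [0.55  0.001 0.144]
side 245 228 [0.538 0.026 0.147]
side 245 240 [0.536 0.032 0.099]
side 240 256 [0.554 0.035 0.015]
side 217 107 [ 0.708 -0.153  0.429]
side 156 198 [0.671 0.24  0.414]
side 241 85 [ 0.71  -0.321  0.413]
side 175 292 [0.668 0.247 0.027]
side 241 173 [ 0.722 -0.325  0.024]
top 299 170 [ 0.552 -0.163  0.349]
top 299 168 [ 0.559 -0.164  0.343]
top 242 187 [ 0.37  -0.037  1.404]
top 242 182 [0.55  0.009 0.142]
top 243 192 [0.522 0.008 0.084]
top 160 126 [0.67  0.222 0.413]
top 366 107 [ 0.714 -0.345  0.413]
top 297 105 [ 0.716 -0.153  0.431]
```

View pics/c0.png

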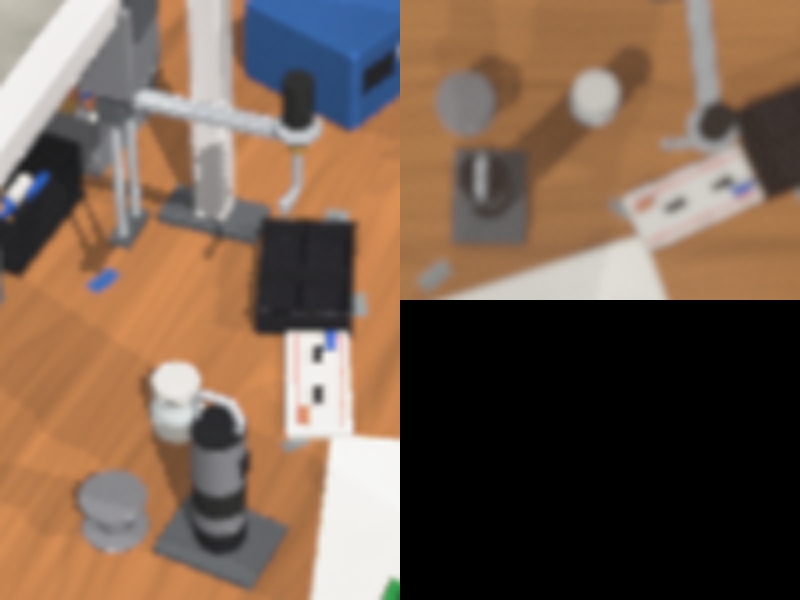

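The crop confirms the dark grey holder with the driver in it. In crop pixels, the bail is an upright loop at (225,400) and the hook shank runs from (297,150) to (285,205). The bar points left in the top crop, at (665,143). Next I'll fit the geometry.

```bash
cat >> h.py <<'E'
def cloud(f):
    v,u=np.mgrid[:384,:512]; d=f['range_z'];K=f['mtx']
    P=np.stack([(u-K[0,2])/K[0,0]*d,-(v-K[1,2])/K[1,1]*d,-d,np.ones_like(d)],-1)@np.linalg.inv(f['world_to_cam']).T
    P=P[...,:3].copy(); P[d==0]=9; return P
def box(P,lo,hi): return np.all((P>lo)&(P<hi),-1)
def cyl(p,r):
    from scipy.optimize import least_squares
    s=least_squares(lambda c:np.hypot(p[:,0]-c[0],p[:,1]-c[1])-r,p[:,:2].mean(0),loss='soft_l1',f_scale=.002); return s.x,np.abs(s.fun).mean(),len(p)
np.set_printoptions(precision=4,suppress=True)
E
python3 - <<'E'
from h import *
a=dict(np.load('side.npz'));b=dict(np.load('top.npz'))
A=cloud(a);B=cloud(b)
for n,P in(('side',A),('top',B)):
    m=box(P,[.6,-.34,.408],[.8,.25,.418]); q=P[m]; 
    d=np.polyfit(q[:,1],q[:,0],1); print(n,'beam slope',d,len(q))
    m=box(P,[.51,-.2,.308],[.6,-.11,.342]);  print('grip',cyl(P[m],.013), )
    m=box(P,[.51,-.2,.344],[.6,-.11,.36]);  print('griptop',P[m].mean(0) if m.any() else 0, m.sum())
    m=box(P,[.5,-.04,.04],[.6,.07,.13]);  print('driver',cyl(P[m],.022))
    m=box(P,[.5,-.04,.131],[.6,.07,.142]);  print('cap',P[m].mean(0),m.sum())
    m=box(P,[.5,-.04,.145],[.6,.07,.2]);  print('bail',m.sum(),P[m].tolist()[:40])
    m=box(P,[.5,-.2,.18],[.6,-.08,.30]);
    v,u=np.nonzero(m); print('hook',[(int(i),int(j),P[j,i].round(3).tolist()) for i,j in zip(u,v)][::3])
# side px rays meeting vertical planes
def ray(f,u,v):
    p=pt(f,u,v,1.);o=np.linalg.inv(f['world_to_cam'])[:3,3];return o,p-o
E
```

```text
side beam slope [-0.071   0.6943] 1367
grip (array([ 0.5588, -0.164 ]), np.float64(0.0013111080043420734), 76)
griptop [ 0.5564 -0.1609  0.3482] 37
driver (array([0.5455, 0.0154]), np.float64(0.0014424718419238805), 263)
cap [0.5408 0.0276 0.1373] 40
bail 99 [[0.5599340007146303, 0.013108322527593086, 0.17428339567846507], [0.5601566218153589, 0.0195381727068058, 0.17600192159858863], [0.5569653934372956, 0.019128794481550804, 0.17698826369156495], [0.5544212862791745, 0.017465159478264103, 0.17647477177432025], [0.5523567514027737, 0.01484859185905385, 0.17482700933896855], [0.5481471197943107, 0.0164754900833487, 0.1782343562549431], [0.5624595905627197, 0.01536489767388971, 0.1664974405344719], [0.5569971943850272, 0.01931951726985659, 0.17273741113358332], [0.5535074208433759, 0.019493616325889973, 0.17442759335506586], [0.5485422892208272, 0.02259954908831474, 0.1796224728798952], [0.5472263158208519, 0.01851931297330167, 0.17621270086489926], [0.5449119347158873, 0.01639443029973975, 0.17514663512654782], [0.5410843772553047, 0.01731079927473045, 0.17770855278396214], [0.539563
[... 6011 characters left out ...]
161, [0.59, -0.162, 0.294]), (294, 162, [0.586, -0.155, 0.295]), (297, 162, [0.586, -0.164, 0.295]), (295, 163, [0.583, -0.158, 0.295]), (298, 163, [0.583, -0.167, 0.294]), (296, 164, [0.58, -0.161, 0.295]), (295, 165, [0.576, -0.158, 0.3]), (298, 165, [0.576, -0.167, 0.297]), (295, 167, [0.57, -0.157, 0.3]), (292, 172, [0.555, -0.148, 0.297]), (285, 175, [0.554, -0.131, 0.25]), (288, 175, [0.555, -0.141, 0.245]), (291, 175, [0.555, -0.15, 0.241]), (286, 176, [0.551, -0.134, 0.25]), (289, 176, [0.552, -0.144, 0.24]), (292, 176, [0.552, -0.154, 0.238]), (286, 177, [0.549, -0.134, 0.243]), (289, 177, [0.549, -0.144, 0.243]), (297, 177, [0.539, -0.163, 0.3]), (298, 178, [0.537, -0.166, 0.298])]
```

send_rows:
  motion:
    - {"rotation":[0,0,4.3],"dp":[0,0,-4],"grip":1}
    - {"rotation":[0,0,8.6],"dp":[0,0,-8],"grip":1}
    - {"rotation":[0,0,8.6],"dp":[0,0,-12],"grip":1}
    - {"rotation":[0,0,8.6],"dp":[0,0,-16],"grip":1}
    - {"rotation":[0,0,8.6],"dp":[0,0,-20],"grip":1}

```text
clock: 0.52
tcp_pos: [0.1373, -0.609, 0.4203]
tool_rot: [-3.139, -0.113, 0.0]
contact_force: [-0.3, -2.2, 0.5]
opening: 1.002
gripper_force: 0.0
```

send_rows:
  motion:
    - {"rotation":[0,0,0],"dp":[2.4,-2.2,0],"grip":1}
    - {"rotation":[0,0,0],"dp":[4.8,-4.4,0],"grip":1}
    - {"rotation":[0,0,0],"dp":[7.2,-6.6,0],"grip":1}
    - {"rotation":[0,0,0],"dp":[9.6,-8.8,0],"grip":1}
    - {"rotation":[0,0,0],"dp":[12,-11,0],"grip":1}

```text
clock: 0.93
tcp_pos: [0.25, -0.49, 0.4182]
tool_rot: [-3.139, -0.112, 0.0]
contact_force: [0.3, 0.0, 0.5]
opening: 0.996
gripper_force: 0.0
```

send_rows:
  motion:
    - {"rotation":[0,0,0],"dp":[2.4,-2.2,0],"grip":1}
    - {"rotation":[0,0,0],"dp":[4.8,-4.4,0],"grip":1}
    - {"rotation":[0,0,0],"dp":[7.2,-6.6,0],"grip":1}
    - {"rotation":[0,0,0],"dp":[9.6,-8.8,0],"grip":1}
    - {"rotation":[0,0,0],"dp":[12,-11,0],"grip":1}

```text
clock: 1.35
tcp_pos: [0.3618, -0.3716, 0.4182]
tool_rot: [-3.139, -0.112, 0.001]
contact_force: [-0.7, -0.3, -0.0]
opening: 0.999
gripper_force: 0.0
```

send_rows:
  motion:
    - {"rotation":[0,0,0],"dp":[2.4,-2.2,0],"grip":1}
    - {"rotation":[0,0,0],"dp":[4.8,-4.4,0],"grip":1}
    - {"rotation":[0,0,0],"dp":[7.2,-6.6,0],"grip":1}
    - {"rotation":[0,0,0],"dp":[9.6,-8.8,0],"grip":1}
    - {"rotation":[0,0,0],"dp":[12,-11,0],"grip":1}

```text
clock: 1.77
tcp_pos: [0.4736, -0.2534, 0.4183]
tool_rot: [-3.139, -0.112, 0.001]
contact_force: [1.3, 0.6, -0.1]
opening: 0.999
gripper_force: 0.0
```

send_rows:
  motion:
    - {"rotation":[0,0,0],"dp":[2.2,-2.1,0],"grip":1}
    - {"rotation":[0,0,0],"dp":[4.4,-4.2,0],"grip":1}
    - {"rotation":[0,0,0],"dp":[6.6,-6.3,0],"grip":1}
    - {"rotation":[0,0,0],"dp":[8.85,-8.33,0],"grip":1}
    - {"rotation":[0,0,0],"dp":[8.85,-8.33,0],"grip":1}

```text
clock: 2.18
tcp_pos: [0.5582, -0.159, 0.4172]
tool_rot: [-3.134, -0.126, 0.0]
contact_force: [-1.7, 0.7, -0.4]
opening: 0.999
gripper_force: 0.0
```

```bash
python3 - <<'E'
from h import *
o=env.get_obs();print(o['tcp_pos'],o['joint_positions'])
a=grab('side','s1.png');b=grab('top','t1.png')
c1=cv2.resize(a['image'][60:210,200:330],None,fx=4,fy=4,interpolation=cv2.INTER_CUBIC)
cv2.imwrite('pics/c1.png',c1[:,:,::-1])
E
```

```text
[ 0.5582 -0.159   0.4172] [ 0.5089  0.3697 -0.4463  1.2099  0.1521  1.5958 -1.3976]
```

View pics/c1.png

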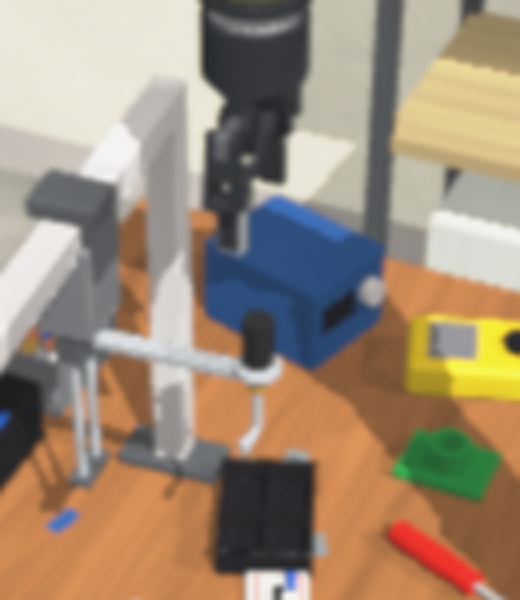

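The open gripper is above the grip, whose top is at crop (258,320). I'll descend in a straight line.

send_rows:
  motion:
    - {"rotation":[0,0,0],"dp":[0,0,0],"grip":1}
    - {"rotation":[0,0,0],"dp":[0,0,0],"grip":1}

```text
clock: 2.45
tcp_pos: [0.5545, -0.1666, 0.4185]
tool_rot: [3.139, 0.109, -0.001]
contact_force: [0.2, 0.3, 0.4]
opening: 1.0
gripper_force: 0.0
```

send_rows:
  motion:
    - {"rotation":[0,0,0],"dp":[0.1,-0.25,1.5],"grip":1}
    - {"rotation":[0,0,0],"dp":[0.1,-0.25,3.5],"grip":1}
    - {"rotation":[0,0,0],"dp":[0.1,-0.25,5.5],"grip":1}
    - {"rotation":[0,0,0],"dp":[0.1,-0.25,7],"grip":1}
    - {"rotation":[0,0,0],"dp":[0.1,-0.25,8],"grip":1}

```text
clock: 2.87
tcp_pos: [0.5547, -0.1641, 0.3371]
tool_rot: [3.14, 0.109, -0.003]
contact_force: [-0.1, -0.6, 0.4]
opening: 0.999
gripper_force: 0.0
```

send_rows:
  motion:
    - {"rotation":[0,0,0],"dp":[0,0,0],"grip":-1}
    - {"rotation":[0,0,0],"dp":[0,0,0],"grip":-1}
    - {"rotation":[0,0,0],"dp":[0,0,0],"grip":-1}
    - {"rotation":[0,0,0],"dp":[0,0,0],"grip":-1}
    - {"rotation":[0,0,0],"dp":[0,0,0],"grip":-1}

```text
clock: 3.28
tcp_pos: [0.5564, -0.1628, 0.3394]
tool_rot: [3.139, 0.113, 0.002]
contact_force: [-0.1, 0.5, -0.1]
opening: 0.3
gripper_force: 0.0
```

send_rows:
  motion:
    - {"rotation":[0,0,0],"dp":[0,0,0],"grip":-1}
    - {"rotation":[0,0,0],"dp":[0,0,0],"grip":-1}
    - {"rotation":[0,0,0],"dp":[0,0,0],"grip":-1}
    - {"rotation":[0,0,0],"dp":[0,0,0],"grip":-1}

```text
clock: 3.62
tcp_pos: [0.556, -0.1627, 0.3385]
tool_rot: [-3.14, -0.113, -0.0]
contact_force: [0.0, -0.7, 0.2]
opening: -0.003
gripper_force: 0.0
```

```bash
python3 - <<'E'
from h import *
o=env.get_obs();print(o['tcp_pos'],o['opening'],o['contact_force'])
a=grab('side','s2.png');b=grab('top','t2.png')
c1=cv2.resize(a['image'][80:200,215:315],None,fx=4,fy=4,interpolation=cv2.INTER_CUBIC)
c2=cv2.resize(b['image'][110:230,250:350],None,fx=4,fy=4,interpolation=cv2.INTER_CUBIC)
cv2.imwrite('pics/c2.png',np.hstack([c1,c2])[:,:,::-1])
E
```

```text
[ 0.556  -0.1627  0.3385] -0.0029062580167080495 [ 0.0297 -0.7469  0.2273]
```

View pics/c2.png

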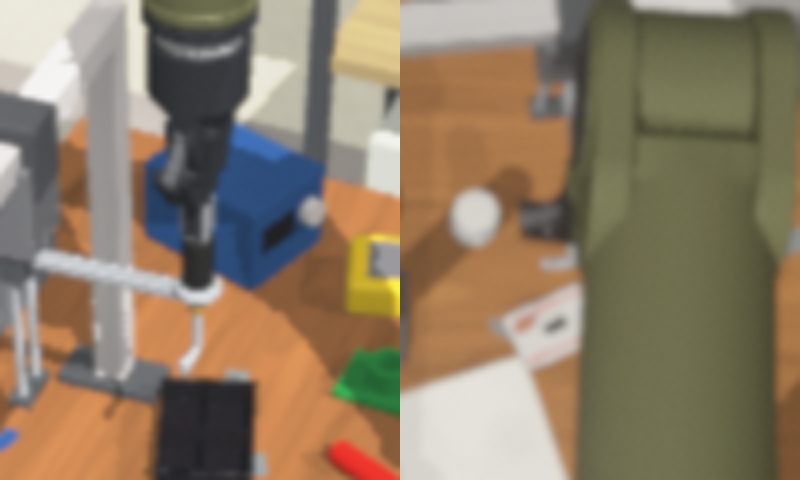

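```bash
python3 - <<'E'
from h import *
a=dict(np.load('side.npz'))
print('tip px crop',[((proj(a,[.556,-.163,z])-[215,80])*4).round() for z in(.36,.345,.3385,.3135,.303)])
A=cloud(a)
for v in range(118,160,2): print(v,[A[v,u].round(3).tolist() for u in (262,264,266)])
E
```

```text
tip px crop [array([199., 225.]), array([199., 241.]), array([199., 248.]), array([199., 273.]), array([199., 284.])]
118 [[0.547, -0.12, 0.455], [0.546, -0.132, 0.448], [0.545, -0.143, 0.442]]
120 [[0.553, -0.133, 0.439], [0.547, -0.133, 0.441], [0.548, -0.151, 0.429]]
122 [[0.559, -0.147, 0.421], [0.554, -0.15, 0.42], [0.549, -0.153, 0.42]]
124 [[0.543, -0.11, 0.443], [0.551, -0.144, 0.418], [0.545, -0.145, 0.419]]
126 [[0.54, -0.105, 0.44], [0.556, -0.156, 0.402], [0.546, -0.148, 0.41]]
128 [[0.544, -0.113, 0.427], [0.545, -0.13, 0.415], [0.546, -0.146, 0.404]]
130 [[0.546, -0.118, 0.415], [0.546, -0.132, 0.406], [0.547, -0.149, 0.395]]
132 [[0.56, -0.149, 0.384], [0.545, -0.131, 0.4], [0.55, -0.156, 0.382]]
134 [[0.558, -0.146, 0.379], [0.552, -0.147, 0.381], [0.549, -0.155, 0.376]]
136 [[0.558, -0.146, 0.371], [0.555, -0.154, 0.367], [0.548, -0.154, 0.369]]
138 [[0.558, -0.145, 0.365], [0.552, -0.148, 0.365], [0.547, -0.152, 0.364]]
140 [[0.564, -0.159, 0.346], [0.557, -0.16, 0.348], [0.551, -0.162, 0.348]]
142 [[0.56, -0.152, 0.345], [0.555, -0.154, 0.345], [0.549, -0.157, 0.344]]
144 [[0.56, -0.151, 0.338], [0.553, -0.149, 0.341], [0.549, -0.157, 0.337]]
146 [[0.561, -0.152, 0.329], [0.553, -0.151, 0.332], [0.549, -0.157, 0.329]]
148 [[0.56, -0.152, 0.322], [0.554, -0.153, 0.322], [0.547, -0.153, 0.325]]
150 [[0.559, -0.15, 0.315], [9.0, 9.0, 9.0], [0.547, -0.151, 0.319]]
152 [[0.562, -0.156, 0.302], [0.554, -0.153, 0.307], [0.548, -0.156, 0.307]]
154 [[0.558, -0.146, 0.303], [0.551, -0.146, 0.306], [0.548, -0.155, 0.299]]
156 [[0.562, -0.157, 0.286], [0.555, -0.157, 0.288], [0.551, -0.162, 0.286]]
158 [[0.695, -0.464, 0.003], [0.556, -0.159, 0.278], [0.683, -0.478, -0.004]]
```

send_rows:
  motion:
    - {"rotation":[0,0,0],"dp":[0,0,-1.5],"grip":-1}
    - {"rotation":[0,0,0],"dp":[0,0,-3],"grip":-1}
    - {"rotation":[0,0,0],"dp":[0,0,-5],"grip":-1}
    - {"rotation":[0,0,0],"dp":[0,0,-5],"grip":-1}
    - {"rotation":[0,0,0],"dp":[0,0,-5],"grip":-1}

```text
clock: 4.13
tcp_pos: [0.5565, -0.1627, 0.3893]
tool_rot: [3.139, 0.113, 0.003]
contact_force: [-0.1, 0.6, -0.6]
opening: -0.004
gripper_force: 0.0
```

```bash
python3 - <<'E'
from h import *
o=env.get_obs();print(o['tcp_pos'],o['opening'],o['contact_force'])
a=grab('side','s3.png')
c1=cv2.resize(a['image'][90:180,215:315],None,fx=6,fy=6,interpolation=cv2.INTER_CUBIC)
cv2.imwrite('pics/c3.png',c1[:,:,::-1])
t=o['tcp_pos'];print('expected tip px in crop',(proj(a,t-[0,0,.025])-[215,90])*6)
A=cloud(a)
for v in range(110,156,2): print(v,[A[v,u].round(3).tolist() for u in (262,264,266)])
E
```

```text
[ 0.5565 -0.1627  0.3893] -0.0041733688728127615 [-0.0955  0.6023 -0.5769]
expected tip px in crop [298.0668 270.3658]
110 [[0.541, -0.105, 0.493], [0.561, -0.167, 0.45], [0.546, -0.145, 0.467]]
112 [[0.543, -0.109, 0.483], [0.545, -0.128, 0.471], [0.546, -0.146, 0.459]]
114 [[0.545, -0.114, 0.473], [0.544, -0.127, 0.465], [0.547, -0.149, 0.451]]
116 [[0.551, -0.128, 0.456], [0.545, -0.129, 0.457], [0.548, -0.15, 0.443]]
118 [[0.562, -0.153, 0.43], [0.554, -0.15, 0.434], [0.549, -0.153, 0.434]]
120 [[0.56, -0.15, 0.426], [0.554, -0.151, 0.427], [0.551, -0.158, 0.424]]
122 [[0.56, -0.151, 0.418], [0.553, -0.148, 0.422], [0.55, -0.155, 0.419]]
124 [[0.558, -0.146, 0.415], [0.553, -0.149, 0.414], [0.549, -0.154, 0.413]]
126 [[0.729, -0.54, 0.101], [0.723, -0.547, 0.098], [0.549, -0.154, 0.405]]
128 [[0.731, -0.544, 0.088], [0.723, -0.547, 0.089], [0.71, -0.538, 0.098]]
130 [[0.734, -0.551, 0.073], [0.722, -0.545, 0.081], [0.708, -0.533, 0.092]]
132 [[0.73, -0.542, 0.07], [0.717, -0.534, 0.079], [0.712, -0.542, 0.075]]
134 [[0.728, -0.539, 0.062], [0.721, -0.544, 0.061], [0.707, -0.531, 0.074]]
136 [[0.73, -0.543, 0.049], [0.721, -0.544, 0.051], [0.708, -0.533, 0.062]]
138 [[0.567, -0.166, 0.348], [0.563, -0.172, 0.345], [0.556, -0.172, 0.347]]
140 [[9.0, 9.0, 9.0], [0.558, -0.161, 0.347], [0.553, -0.164, 0.346]]
142 [[0.561, -0.154, 0.342], [0.554, -0.152, 0.347], [0.548, -0.153, 0.348]]
144 [[0.561, -0.154, 0.335], [0.554, -0.151, 0.339], [0.548, -0.155, 0.339]]
146 [[0.561, -0.153, 0.328], [0.554, -0.152, 0.331], [0.548, -0.153, 0.332]]
148 [[0.56, -0.151, 0.322], [0.552, -0.148, 0.327], [0.55, -0.159, 0.32]]
150 [[0.562, -0.156, 0.31], [0.554, -0.152, 0.316], [0.548, -0.155, 0.315]]
152 [[0.562, -0.157, 0.302], [0.554, -0.153, 0.307], [0.551, -0.161, 0.303]]
154 [[0.556, -0.142, 0.306], [0.553, -0.15, 0.302], [0.547, -0.153, 0.302]]
```

View pics/c3.png

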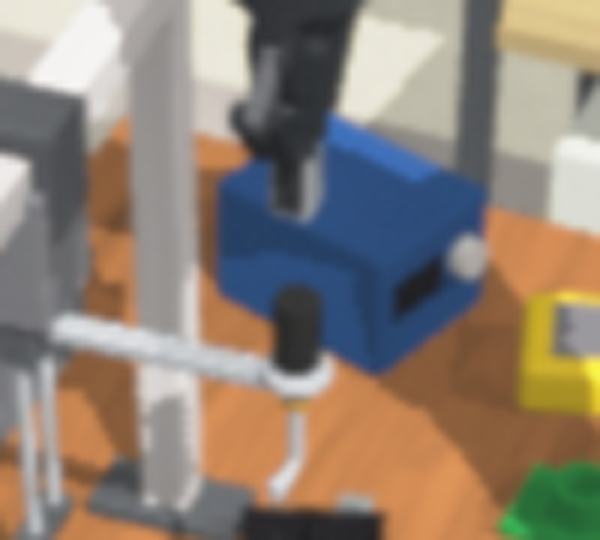

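Fingertips are at crop (295,215), so z ≈ 0.403. That is about 37 mm higher than the reported TCP implies. XY agrees: the finger and grip columns are both near 297. I'll go by the cameras and descend 8.8 cm with the gripper open.

send_rows:
  motion:
    - {"rotation":[0,0,0],"dp":[0,0,0],"grip":1}
    - {"rotation":[0,0,0],"dp":[0,0,0],"grip":1}
    - {"rotation":[0,0,0],"dp":[0,0,0],"grip":1}
    - {"rotation":[0,0,0],"dp":[0,0,0],"grip":1}
    - {"rotation":[0,0,0],"dp":[0,0,0],"grip":1}

```text
clock: 4.6
tcp_pos: [0.556, -0.1628, 0.3882]
tool_rot: [-3.139, -0.113, 0.001]
contact_force: [-1.1, 0.5, -0.8]
opening: 0.71
gripper_force: 0.0
```

send_rows:
  motion:
    - {"rotation":[0,0,0],"dp":[0,-0.1,0],"grip":1}
    - {"rotation":[0,0,0],"dp":[0,0,2.5],"grip":1}
    - {"rotation":[0,0,0],"dp":[0,0,5],"grip":1}
    - {"rotation":[0,0,0],"dp":[0,0,7],"grip":1}
    - {"rotation":[0,0,0],"dp":[0,0,8.8],"grip":1}

```text
clock: 5.02
tcp_pos: [0.5556, -0.1627, 0.2991]
tool_rot: [-3.139, -0.113, 0.001]
contact_force: [-0.2, -0.5, -0.2]
opening: 1.0
gripper_force: 0.0
```

send_rows:
  motion:
    - {"rotation":[0,0,0],"dp":[0,0,0],"grip":-1}
    - {"rotation":[0,0,0],"dp":[0,0,0],"grip":-1}
    - {"rotation":[0,0,0],"dp":[0,0,0],"grip":-1}
    - {"rotation":[0,0,0],"dp":[0,0,0],"grip":-1}
    - {"rotation":[0,0,0],"dp":[0,0,0],"grip":-1}

```text
clock: 5.43
tcp_pos: [0.5567, -0.163, 0.3019]
tool_rot: [3.139, 0.112, 0.004]
contact_force: [-1.8, 4.3, 5.3]
opening: 0.294
gripper_force: 9.9
```

send_rows:
  motion:
    - {"rotation":[0,0,0],"dp":[0,0,0],"grip":-1}
    - {"rotation":[0,0,0],"dp":[0,0,0],"grip":-1}
    - {"rotation":[0,0,0],"dp":[0,0,0],"grip":-1}

```text
clock: 5.68
tcp_pos: [0.5567, -0.163, 0.3021]
tool_rot: [3.139, 0.112, 0.004]
contact_force: [-1.1, 0.0, 6.3]
opening: 0.29
gripper_force: 58.6
```

Gripped: opening 0.29 × 85 mm ≈ 25 mm. Now I'll pull down slowly.

send_rows:
  motion:
    - {"rotation":[0,0,0],"dp":[0,0,0.8],"grip":-1}
    - {"rotation":[0,0,0],"dp":[0,0,2],"grip":-1}
    - {"rotation":[0,0,0],"dp":[0,0,3.2],"grip":-1}
    - {"rotation":[0,0,0],"dp":[0,0,4.2],"grip":-1}
    - {"rotation":[0,0,0],"dp":[0,0,5],"grip":-1}

```text
clock: 6.1
tcp_pos: [0.5568, -0.163, 0.2521]
tool_rot: [3.138, 0.112, 0.005]
contact_force: [-3.5, -0.1, 11.8]
opening: 0.29
gripper_force: 59.2
```

send_rows:
  motion:
    - {"rotation":[0,0,0],"dp":[0,0,0.8],"grip":-1}
    - {"rotation":[0,0,0],"dp":[0,0,1.6],"grip":-1}
    - {"rotation":[0,0,0],"dp":[0,0,2.4],"grip":-1}
    - {"rotation":[0,0,0],"dp":[0,0,3.2],"grip":-1}
    - {"rotation":[0,0,0],"dp":[0,0,3.4],"grip":-1}

```text
clock: 6.52
tcp_pos: [0.5567, -0.163, 0.2177]
tool_rot: [3.139, 0.112, 0.004]
contact_force: [-3.2, -0.6, 11.0]
opening: 0.282
gripper_force: 59.3
```

send_rows:
  motion:
    - {"rotation":[0,0,0],"dp":[0,-1,0],"grip":-1}
    - {"rotation":[0,0,0],"dp":[0,-2.2,0],"grip":-1}
    - {"rotation":[0,0,0],"dp":[0,-3.4,0],"grip":-1}
    - {"rotation":[0,0,0],"dp":[0,-4.6,0],"grip":-1}
    - {"rotation":[0,0,0],"dp":[0,-5.5,0],"grip":-1}

```text
clock: 6.93
tcp_pos: [0.5528, -0.1074, 0.2186]
tool_rot: [3.138, 0.112, 0.005]
contact_force: [-2.5, -1.7, 10.8]
opening: 0.284
gripper_force: 59.1
```

send_rows:
  motion:
    - {"rotation":[0,0,0],"dp":[0,-1,0],"grip":-1}
    - {"rotation":[0,0,0],"dp":[0,-2,0],"grip":-1}
    - {"rotation":[0,0,0],"dp":[0,-3,0],"grip":-1}
    - {"rotation":[0,0,0],"dp":[0,-3.5,0],"grip":-1}
    - {"rotation":[0,0,0],"dp":[0,-3.5,0],"grip":-1}

```text
clock: 7.35
tcp_pos: [0.5502, -0.0712, 0.2187]
tool_rot: [3.139, 0.115, 0.004]
contact_force: [-3.6, 0.6, 12.5]
opening: 0.285
gripper_force: 59.2
```

```bash
python3 - <<'E'
from h import *
o=env.get_obs();print(o['tcp_pos'],o['opening'],o['contact_force'],o['clock'])
a=grab('side','s4.png');b=grab('top')
c1=cv2.resize(a['image'][155:255,200:300],None,fx=6,fy=6,interpolation=cv2.INTER_CUBIC)
cv2.imwrite('pics/c4.png',c1[:,:,::-1])
for n,P in(('side',cloud(a)),('top',cloud(b))):
    m=box(P,[.5,-.10,.12],[.6,-.008,.20]);v,u=np.nonzero(m)
    print(n,'hook',[(int(i),int(j),P[j,i].round(3).tolist()) for i,j in zip(u,v)][::2])
E
```

```text
[ 0.5502 -0.0712  0.2187] 0.28463724266216667 [-3.5924  0.5628 12.4548] 7.35
side hook [(252, 196, [0.554, -0.062, 0.199]), (256, 196, [0.543, -0.068, 0.199]), (254, 197, [0.551, -0.07, 0.189]), (253, 198, [0.551, -0.064, 0.19]), (255, 198, [0.549, -0.073, 0.182]), (254, 199, [0.55, -0.067, 0.183]), (253, 200, [0.553, -0.066, 0.179]), (255, 200, [0.548, -0.071, 0.176]), (254, 201, [0.55, -0.068, 0.174]), (253, 202, [0.552, -0.065, 0.171]), (255, 202, [0.547, -0.069, 0.17]), (254, 203, [0.549, -0.066, 0.166]), (253, 204, [0.553, -0.068, 0.159]), (255, 204, [0.547, -0.07, 0.16]), (254, 205, [0.547, -0.06, 0.164]), (253, 206, [0.55, -0.06, 0.158]), (251, 207, [0.554, -0.054, 0.157]), (253, 207, [0.548, -0.056, 0.158]), (251, 208, [0.546, -0.038, 0.172]), (253, 208, [0.547, -0.054, 0.156]), (251, 209, [0.546, -0.037, 0.168]), (250, 210, [0.549, -0.035, 0.164]), (252, 210, [0.546, -0.043, 0.158]), (251, 211, [0.547, -0.038, 0.158])]
top hook []
```

View pics/c4.png

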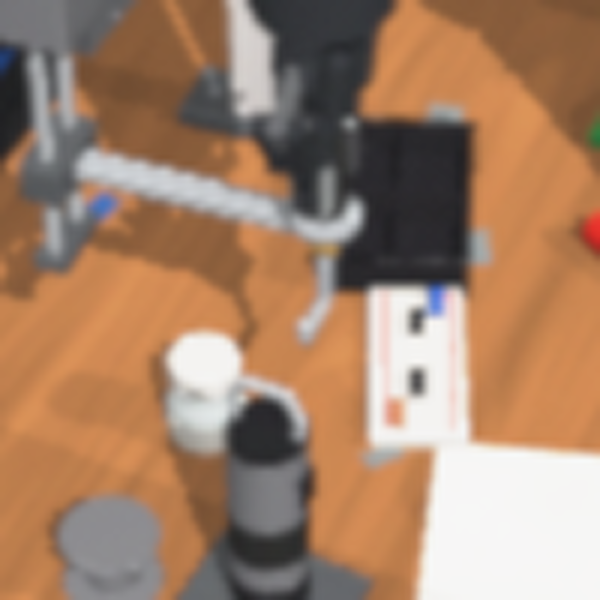

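The hook tip is at crop (305,325) and the bail loop spans crop (240–305, 380–435). Next is a quick reprojection check of the predicted hook height.

```bash
python3 - <<'E'
from h import *
a=dict(np.load('side.npz'))
c=lambda p:((proj(a,p)-[200,155])*6).round(1)
for z in (.1465,.1505,.1545): print(z,'tip bottom',c([.5478,-.0373,z]),'tip top',c([.5478,-.041,z+.016]),'corner',c([.5502,-.0712,z]))
print('wire top',c([.5465,.016,.176]),'cap near',c([.5455,.016,.145]),'ends',c([.530,.016,.16]),c([.563,.016,.16]))
E
python3 -c "
import cv2;i=cv2.imread('pics/s4.png')[200:235,235:265];cv2.imwrite('pics/c5.png',cv2.resize(i,None,fx=16,fy=16,interpolation=cv2.INTER_CUBIC))"
```

```text
0.1465 tip bottom [303.9 351.3] tip top [306.5 325.4] corner [326.4 308. ]
0.1505 tip bottom [303.8 346.1] tip top [306.4 320. ] corner [326.3 302.7]
0.1545 tip bottom [303.7 340.7] tip top [306.4 314.6] corner [326.3 297.4]
wire top [261.5 381.4] cap near [264.5 423.4] ends [291.6 412.7] [232.9 393.2]
```

View pics/c5.png

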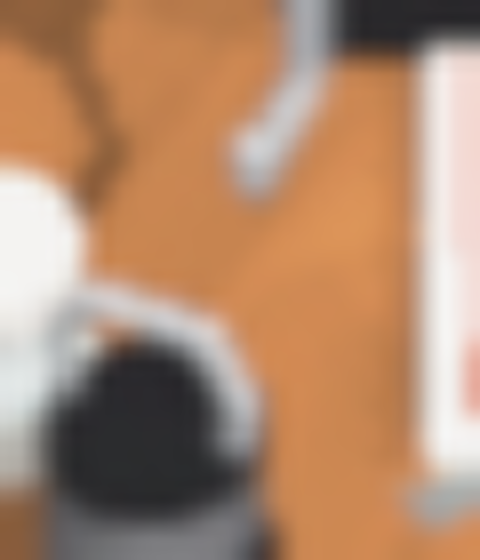

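The reprojection puts the hook underside near 0.1505, and the opening spans 0.145–0.170. I'll lower 1 mm and slide in while watching the force.

send_rows:
  motion:
    - {"rotation":[0,0,0],"dp":[0,-0.5,0.1],"grip":-1}
    - {"rotation":[0,0,0],"dp":[0,-1.5,0.1],"grip":-1}
    - {"rotation":[0,0,0],"dp":[0,-2.5,0.1],"grip":-1}
    - {"rotation":[0,0,0],"dp":[0,-3.3,0.1],"grip":-1}
    - {"rotation":[0,0,0],"dp":[0,-3.8,0.1],"grip":-1}

```text
clock: 7.87
tcp_pos: [0.5475, -0.0343, 0.2176]
tool_rot: [3.139, 0.113, 0.005]
contact_force: [-3.4, -1.1, 11.2]
opening: 0.287
gripper_force: 59.1
```

send_rows:
  motion:
    - {"rotation":[0,0,0],"dp":[0,-0.3,0],"grip":-1}
    - {"rotation":[0,0,0],"dp":[0,-0.6,0],"grip":-1}
    - {"rotation":[0,0,0],"dp":[0,-0.9,0],"grip":-1}
    - {"rotation":[0,0,0],"dp":[0,-1.2,0],"grip":-1}
    - {"rotation":[0,0,0],"dp":[0,-1.5,0],"grip":-1}

```text
clock: 8.28
tcp_pos: [0.5465, -0.0202, 0.2176]
tool_rot: [3.139, 0.112, 0.004]
contact_force: [-3.0, -0.4, 12.0]
opening: 0.286
gripper_force: 59.2
```

send_rows:
  motion:
    - {"rotation":[0,0,0],"dp":[0,-0.3,0],"grip":-1}
    - {"rotation":[0,0,0],"dp":[0,-0.6,0],"grip":-1}
    - {"rotation":[0,0,0],"dp":[0,-0.6,0],"grip":-1}

```text
clock: 8.53
tcp_pos: [0.546, -0.0134, 0.2176]
tool_rot: [3.139, 0.113, 0.004]
contact_force: [-3.2, 1.1, 12.3]
opening: 0.286
gripper_force: 59.2
```

```bash
python3 - <<'E'
from h import *
o=env.get_obs();print(o['tcp_pos'],o['opening'],o['contact_force'],o['clock'])
a=grab('side')
cv2.imwrite('pics/c6.png',cv2.resize(a['image'][185:245,215:275,::-1],None,fx=10,fy=10,interpolation=cv2.INTER_CUBIC))
P=cloud(a);m=box(P,[.5,-.04,.04],[.6,.07,.13]);  print('driver',cyl(P[m],.022))
E
```

```text
[ 0.546  -0.0134  0.2176] 0.2859874054211417 [-3.2119  1.0768 12.3024] 8.5333
driver (array([0.5453, 0.0158]), np.float64(0.0013448882205232932), 263)
```

View pics/c6.png

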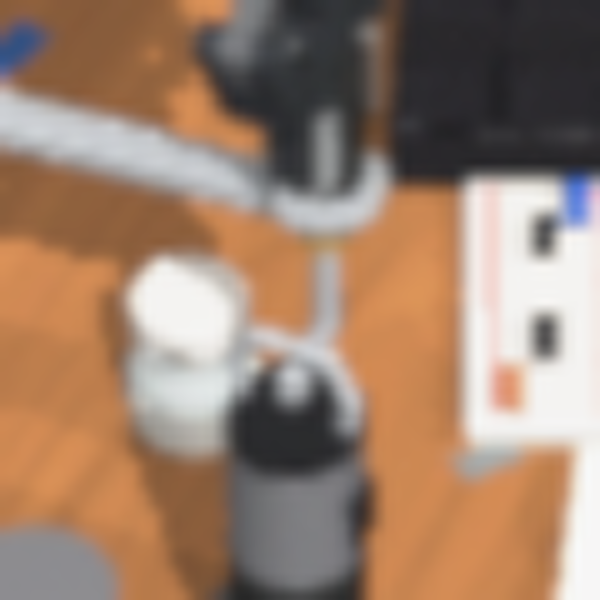

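The hook tip is through the bail at crop (292,385), below the wire, and the driver hasn't moved. I'll slide 1.5 cm further, then ease up.

send_rows:
  motion:
    - {"rotation":[0,0,0],"dp":[0,-0.4,0],"grip":-1}
    - {"rotation":[0,0,0],"dp":[0,-0.8,0],"grip":-1}
    - {"rotation":[0,0,0],"dp":[0,-1.2,0],"grip":-1}
    - {"rotation":[0,0,0],"dp":[0,-1.5,0],"grip":-1}
    - {"rotation":[0,0,0],"dp":[0,-1.5,0],"grip":-1}

```text
clock: 9.0
tcp_pos: [0.5449, 0.0018, 0.2176]
tool_rot: [3.139, 0.114, 0.004]
contact_force: [-3.3, 0.7, 10.7]
opening: 0.29
gripper_force: 59.2
```

send_rows:
  motion:
    - {"rotation":[0,0,0],"dp":[0,0,-0.2],"grip":-1}
    - {"rotation":[0,0,0],"dp":[0,0,-0.5],"grip":-1}
    - {"rotation":[0,0,0],"dp":[0,0,-0.8],"grip":-1}
    - {"rotation":[0,0,0],"dp":[0,0,-1],"grip":-1}
    - {"rotation":[0,0,0],"dp":[0,0,-1.2],"grip":-1}

```text
clock: 9.42
tcp_pos: [0.5449, 0.0015, 0.2296]
tool_rot: [-3.139, -0.113, -0.005]
contact_force: [-1.4, 0.9, 6.7]
opening: 0.288
gripper_force: 58.9
```

send_rows:
  motion:
    - {"rotation":[0,0,0],"dp":[0,0,-0.2],"grip":-1}
    - {"rotation":[0,0,0],"dp":[0,0,-0.5],"grip":-1}
    - {"rotation":[0,0,0],"dp":[0,0,-0.8],"grip":-1}
    - {"rotation":[0,0,0],"dp":[0,0,-1.2],"grip":-1}
    - {"rotation":[0,0,0],"dp":[0,0,-1.6],"grip":-1}

```text
clock: 9.83
tcp_pos: [0.5449, 0.0014, 0.2451]
tool_rot: [-3.139, -0.113, -0.004]
contact_force: [-1.9, 0.8, 6.9]
opening: 0.29
gripper_force: 58.7
```

```bash
python3 - <<'E'
from h import *
o=env.get_obs();print(o['tcp_pos'],o['opening'],o['contact_force'],o['clock'])
a=grab('side','s7.png')
P=cloud(a);m=box(P,[.48,-.06,.06],[.62,.09,.145]);  print('driver',cyl(P[m],.022))
E
```

```text
[0.5449 0.0014 0.2451] 0.28962320798770314 [-1.9031  0.7993  6.8577] 9.8333
driver (array([0.5452, 0.0153]), np.float64(0.0014506273576603767), 251)
```

The force fell about 4.5 N, so the hook is carrying the driver. I'll continue easing up.

send_rows:
  motion:
    - {"rotation":[0,0,0],"dp":[0,0,-0.4],"grip":-1}
    - {"rotation":[0,0,0],"dp":[0,0,-0.8],"grip":-1}
    - {"rotation":[0,0,0],"dp":[0,0,-1.2],"grip":-1}
    - {"rotation":[0,0,0],"dp":[0,0,-1.6],"grip":-1}
    - {"rotation":[0,0,0],"dp":[0,0,-2],"grip":-1}

```text
clock: 10.3
tcp_pos: [0.5449, 0.0014, 0.2652]
tool_rot: [-3.139, -0.113, -0.004]
contact_force: [-1.0, 0.3, 5.7]
opening: 0.283
gripper_force: 58.7
```

send_rows:
  motion:
    - {"rotation":[0,0,0],"dp":[0,0,-0.4],"grip":-1}
    - {"rotation":[0,0,0],"dp":[0,0,-0.8],"grip":-1}
    - {"rotation":[0,0,0],"dp":[0,0,-1.2],"grip":-1}
    - {"rotation":[0,0,0],"dp":[0,0,-1.6],"grip":-1}
    - {"rotation":[0,0,0],"dp":[0,0,-2],"grip":-1}

```text
clock: 10.72
tcp_pos: [0.5449, 0.0014, 0.2852]
tool_rot: [-3.139, -0.113, -0.004]
contact_force: [-0.6, -0.1, 6.4]
opening: 0.288
gripper_force: 58.7
```

send_rows:
  motion:
    - {"rotation":[0,0,0],"dp":[0,0,-0.3],"grip":-1}
    - {"rotation":[0,0,0],"dp":[0,0,-0.6],"grip":-1}
    - {"rotation":[0,0,0],"dp":[0,0,-0.9],"grip":-1}
    - {"rotation":[0,0,0],"dp":[0,0,-1.2],"grip":-1}
    - {"rotation":[0,0,0],"dp":[0,0,-1.4],"grip":-1}

```text
clock: 11.13
tcp_pos: [0.5449, 0.0014, 0.2992]
tool_rot: [-3.139, -0.113, -0.004]
contact_force: [-1.1, 1.2, 5.5]
opening: 0.287
gripper_force: 58.7
```

send_rows:
  motion:
    - {"rotation":[0,0,0],"dp":[0,0,-0.1],"grip":-1}
    - {"rotation":[0,0,0],"dp":[0,0,-0.2],"grip":-1}
    - {"rotation":[0,0,0],"dp":[0,0,-0.2],"grip":-1}

```text
clock: 11.38
tcp_pos: [0.5449, 0.0014, 0.3012]
tool_rot: [-3.139, -0.113, -0.004]
contact_force: [-1.2, 0.6, 6.1]
opening: 0.285
gripper_force: 58.7
```

send_rows:
  motion:
    - {"rotation":[0,0,0],"dp":[0,0,-0.1],"grip":-1}
    - {"rotation":[0,0,0],"dp":[0,0,-0.1],"grip":-1}
    - {"rotation":[0,0,0],"dp":[0,0,-0.1],"grip":-1}

```text
clock: 11.63
tcp_pos: [0.5449, 0.0013, 0.3019]
tool_rot: [-3.139, -0.113, -0.004]
contact_force: [-1.2, 2.2, 6.5]
opening: 0.286
gripper_force: 58.8
```

```bash
python3 - <<'E'
from h import *
o=env.get_obs();print(o['tcp_pos'],o['opening'],o['contact_force'],o['clock'])
a=grab('side','s8.png')
P=cloud(a)
m=box(P,[.48,-.06,.11],[.62,.09,.21]);  print('driver',cyl(P[m],.022))
m=box(P,[.53,-.02,.30],[.60,.03,.306]);print('flange z',P[m].mean(0),m.sum())
cv2.imwrite('pics/c8.png',cv2.resize(a['image'][120:270,190:290,::-1],None,fx=4,fy=4,interpolation=cv2.INTER_CUBIC))
E
```

```text
[0.5449 0.0013 0.3019] 0.2861228846803893 [-1.2456  2.2157  6.5277] 11.6333
driver (array([0.5453, 0.0153]), np.float64(0.0014284746825476875), 331)
flange z [0.5504 0.0114 0.3027] 49
```

View pics/c8.png

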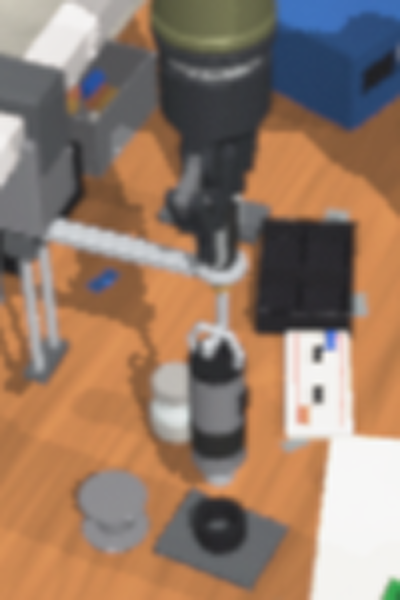

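The driver hangs upright and clear of the holder. The carriage isn't at its stop yet, so I'll rise by small steps until the upward force goes.

send_rows:
  motion:
    - {"rotation":[0,0,0],"dp":[0,0,-0.1],"grip":-1}
    - {"rotation":[0,0,0],"dp":[0,0,-0.1],"grip":-1}
    - {"rotation":[0,0,0],"dp":[0,0,-0.1],"grip":-1}

```text
clock: 11.93
tcp_pos: [0.5448, 0.0011, 0.3021]
tool_rot: [-3.139, -0.113, -0.003]
contact_force: [2.5, 0.8, 3.3]
opening: 0.289
gripper_force: 59.4
```

send_rows:
  motion:
    - {"rotation":[0,0,0],"dp":[0,0,-0.1],"grip":-1}
    - {"rotation":[0,0,0],"dp":[0,0,-0.1],"grip":-1}
    - {"rotation":[0,0,0],"dp":[0,0,-0.1],"grip":-1}

```text
clock: 12.18
tcp_pos: [0.5448, 0.0009, 0.3021]
tool_rot: [-3.139, -0.113, -0.001]
contact_force: [4.7, 1.7, -3.9]
opening: 0.284
gripper_force: 59.4
```

At the stop: TCP no longer rises and the force has reversed. I'll release.

send_rows:
  motion:
    - {"rotation":[0,0,0],"dp":[0,0,0.05],"grip":-1}
    - {"rotation":[0,0,0],"dp":[0,0,0.05],"grip":0}
    - {"rotation":[0,0,0],"dp":[0,0,0.05],"grip":1}
    - {"rotation":[0,0,0],"dp":[0,0,0.05],"grip":1}
    - {"rotation":[0,0,0],"dp":[0,0,0.05],"grip":1}

```text
clock: 12.6
tcp_pos: [0.5438, 0.0006, 0.3019]
tool_rot: [3.139, 0.112, -0.002]
contact_force: [-0.1, -0.0, 0.1]
opening: 0.842
gripper_force: 0.0
```

send_rows:
  motion:
    - {"rotation":[0,0,0],"dp":[0,0,0],"grip":1}
    - {"rotation":[0,0,0],"dp":[0,0,0],"grip":1}
    - {"rotation":[0,0,0],"dp":[0,0,0],"grip":1}
    - {"rotation":[0,0,0],"dp":[0,0,0],"grip":1}
    - {"rotation":[0,0,0],"dp":[0,0,0],"grip":1}

```text
clock: 13.02
tcp_pos: [0.5443, 0.0008, 0.302]
tool_rot: [3.14, 0.113, -0.0]
contact_force: [0.4, 0.3, -0.1]
opening: 1.001
gripper_force: 0.0
```

send_rows:
  motion:
    - {"rotation":[0,0,0],"dp":[0,0,-1],"grip":1}
    - {"rotation":[0,0,0],"dp":[0,0,-3],"grip":1}
    - {"rotation":[0,0,0],"dp":[0,0,-5],"grip":1}
    - {"rotation":[0,0,0],"dp":[0,0,-7],"grip":1}
    - {"rotation":[0,0,0],"dp":[0,0,-9],"grip":1}

```text
clock: 13.43
tcp_pos: [0.5442, 0.0009, 0.3938]
tool_rot: [-3.139, -0.113, -0.001]
contact_force: [0.2, 0.0, -0.0]
opening: 1.005
gripper_force: 0.0
```

send_rows:
  motion:
    - {"rotation":[0,0,0],"dp":[0,0,0],"grip":1}
    - {"rotation":[0,0,0],"dp":[0,0,0],"grip":1}
    - {"rotation":[0,0,0],"dp":[0,0,0],"grip":1}
    - {"rotation":[0,0,0],"dp":[0,0,0],"grip":1}
    - {"rotation":[0,0,0],"dp":[0,0,0],"grip":1}

```text
clock: 13.85
tcp_pos: [0.5439, 0.0007, 0.3911]
tool_rot: [-3.14, -0.113, 0.003]
contact_force: [-1.0, -0.4, 0.7]
opening: 1.0
gripper_force: 0.0
```

```bash
python3 - <<'E'
from h import *
o=env.get_obs();print(o['tcp_pos'],o['opening'],o['contact_force'],o['clock'])
for k in range(3):
    P=cloud(grab('side'))
    m=box(P,[.48,-.06,.11],[.62,.09,.20]);  print('driver',cyl(P[m],.022),'low',cyl(P[box(P,[.48,-.06,.11],[.62,.09,.15])],.022)[0])
m=box(P,[.5,-.04,.30],[.6,.04,.36]);print('grip top z',np.percentile(P[m][:,2],[50,90,98]))
env.grab_frame('top')
E
```

```text
[0.5439 0.0007 0.3911] 0.9995860481023047 [-1.0087 -0.3586  0.6748] 13.85
driver (array([0.545 , 0.0148]), np.float64(0.001312174813760288), 295) low [0.5454 0.0147]
driver (array([0.5453, 0.0151]), np.float64(0.001271288119756662), 287) low [0.5455 0.0153]
driver (array([0.5451, 0.0149]), np.float64(0.0013446265467437813), 294) low [0.5453 0.0151]
grip top z [0.3246 0.348  0.35  ]
```

The driver is steady and upright, the grip is back at its retracted height, and the gripper is clear. Handing in.

```bash
python3 -c "
from h import *
print(env.close_job())"
```

```text
the job is handed in; nothing more can be done
None
```

The screwdriver hangs by its bail from the fully retracted hook, upright, still and clear of the holder; the robot has let go and the job is handed in, but no verdict came back.

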